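Park the bottle opener on its post

TASK

Put the bottle opener away on its stand: take it from the cork trivet, slide its open C-shaped head sideways through the gap onto the thin neck of the post under the cap, then press it straight down over the thick collar, past the spring bumps, until it sits fully home and flat on the concrete base, and let go. Feel your way in gently: the post is not quite in the middle of its base, and neither the opener nor the robot may ever press on the stand with more than 25 N, and leave everything else on the table where it is.

Things in the scene. Friction and masses are not known exactly. Their poses are not given: they have to be found in the camera images.
- opener_grip (a point): Centre of the gripping part of the bottle opener's black rubber handle, 11 mm above the opener's flat underside. The handle is 18 mm wide (y), 22 mm high (z), 85 mm long: from 28 mm in front (+x) of this point to 57 mm behind it. +x points along the handle to the C-shaped head, z up.
- opener_head (a point): Centre of the round bore of the opener's C-shaped steel head, half-way up the 12 mm high head; 48 mm along +x from the grip point. Bore 20 mm across, head 34 mm across outside. Its gap faces +x (away from the handle): parallel cheeks 11.6 mm apart from 9 to 22 mm in front of this point, then a mouth flaring 40 degrees each side to about 35 mm wide inside at 36 mm.
- stand_seat (a point): Centre of the flat top of the stand's base, where the opener's underside must end up; z up. NOT the post's axis (see stand). Post, heights above this point: thick collar 18 mm across up to 22 mm, its top edge bevelled by 1.5 mm; thin neck 10 mm across from 22 to 50 mm; cap 25 mm across from 50 to 61 mm (wider than the bore, so the head cannot go on over the top).
- trivet: Round cork trivet, 170 mm across, 8 mm thick, fixed; origin at the centre of its underside, on the table.
- sugar_bowl: White ceramic sugar bowl with a blue lid, loose, 94 mm across, 98 mm high, origin under its centre. Leave alone.
- cup: Yellow plastic cup, loose, 76 mm across, 100 mm high, origin under its centre. Leave alone.
- candle: Amber glass candle jar with a wooden lid, loose, 74 mm across, 82 mm high, origin under its centre. Leave alone.
- remote: Black remote control lying flat, loose, 150 x 42 x 16 mm (x, y, z), origin under its centre. Leave alone.
- stand: Stand fixed to the table: concrete base 124 mm across, 30 mm high; origin under its centre. Its upright post is clamped in an oversized hole, off the base's centre by up to 8.5 mm in x and in y: find it by feel or sight. The opener may come from any side. 3 white sprung bumps stand out 2.5 mm from the collar, 46.5 mm above the table; pressing the head past them takes 3 to 8 N, its weight does not do it.
- opener: Stainless bottle opener with a black rubber handle, 90 to 145 g, lying flat on the trivet, loose. Origin under the bore's centre, on the flat underside that head and handle share (6 mm below the head point); +x from handle to head, z up.
- volume: Volume knob on top of the blue-grey speaker at the far side of the table (speaker 85 x 200 x 95 mm, fixed); origin at the knob. Leave alone.
Not all that is in view belongs to the job. What is shaped like the opener but turquoise or yellow is not meant. What is shaped like the stand but pink is not meant.

How it is judged:
By the outcome, as a careful person would: the job done as asked, in the order asked, and still so for the second after the job is handed in, with the robot touching nothing.
It also fails if it takes over 69 s, if anything falls off the work surface, if the arm or the gripper's body presses on something with over 40 N, if the wrist force passes 120 N, or if a joint passes its speed limit or range.

ROBOT

A 6-joint arm with a two-finger parallel gripper is mounted at the origin on the work surface. World frame = base frame: x ahead of the robot, y to its left, z up, the work surface at z = 0. Lengths are in m, angles in degrees, forces in N, time in s.
With the tool pointing down it reaches from about 0.375 to 0.9 m from the base axis. Payload 3.1 kg.
Tool frame: the origin (TCP) lies at the very end of the fingers, on their centre line; the grasp point (between the pads) lies 19 mm behind it; z points along the fingers, y is the line along which they close (so a half turn about z gives the same grasp; the last joint's range is limited). The gripper opens to 87 mm and grips with 3 to 60 N. Pads are 19 mm wide; open, the fingers measure 117 mm over their backs; the gripper's body (75 mm by 190 mm) begins 51 mm behind the grasp point.
Start: joints at [-83.795, 30.224, 82.088, -0, 67.689, -10.227], TCP at [0.177, -0.599, 0.192] pointing down, gripper open.
Joint ranges: [-176.69, 176.69], [-43.24, 126.21], [12.49, 139.97], [-82, 262], [0, 151.66], [-163.58, 163.58]. Speed limits (degrees/s): [159.86, 159.86, 180, 180, 180, 180].

INTERFACE

Orientations are given as a 3x3 rotation matrix whose columns are the frame's x, y, z axes.
In Python, from rig import * gives the robot as it stands.
- The arm moves only by the tool jog_arm, never from a script. Its arguments are lists of equal length, an entry for each row: "delta_pos": the shift along the world's x, y, z in cm, a list of three; "turn": the turn about the world's z in degrees; "grip": the closure, from 0 (fully open) to 1 (shut). In form: {"delta_pos": [[x, y, z], ...], "turn": [turn, ...], "grip": [grip, ...]}. A call has 1 to 12 rows; each row is the pose to reach, as a shift and turn from the pose commanded when the call began; what a row does not reach only later rows make up. A row lasts 1/8 s, in which the tool goes at most 62.5 mm and 10.7 degrees, less where a joint would pass 70% of its speed; a pose out of reach is approached as far as the arm can. A call with a gripper value outside its range is refused whole. The fingers move at their own pace and stop on an object; the grip force is fixed at half the most. Time passes only in rows, so rows that repeat a pose let the fingers close. It gives the time, the measured TCP pose, the force, the opening and the grip force at its end, in the units of the state.
- read_state(): the state, without advancing time (a new reading comes with each control period).
- capture(name): name is "scene" or "top" or "wrist"; returns a dict with "color" (420x560x3 uint8, blue, green, red), "fovy" (degrees; the focal length in pixels is half the picture's height over the tangent of half this angle, whatever the lens; pixels are square), "cx", "cy" (the principal point, pixels), "camera_from_world" (4x4, takes a point from world to camera coordinates). Camera axes: x right, y up, looking along -z (the intrinsics and any distortion apply to the point x, -y, -z); pixel columns grow to the right and rows downward; lengths in m; the calibration is good to about 2 mm. A picture is of the moment at which its call begins. There is no depth.
- hand_in(): hands the job in; it is judged then, once.
The state is a dict: "time_s": time; "joint_positions": joint angles; "qvel": joint speeds; "tau": joint torques, N m; "position": TCP position; "tcp_rot": TCP orientation; "force": force on the tool from outside, world axes, zero at the start; "moment": the same for the moment, N m; "opening": opening from 0.0 (shut) to 1.0 (fully open); "grasp_force": force on a finger pad.
Only numpy, scipy, OpenCV 4.12 (cv2) and the standard library are available. Lean on these libraries where they do the work, as an engineer would, in place of code of your own. Each camera call takes 0.05 s, during which the arm holds its last target. There are 200 camera calls.

## Working session

There is one attempt and no reset: what is moved stays moved. The work goes in short steps, Python scripts to look and compute and a tool call to move; the robot and the scene stay as the last step left them, time stands still between calls to the robot, and variables do not carry over. Pictures are saved under pics/ and viewed, at most 10 in all, crops included, and the job is handed in when it is done.

Besides the shell and the picture viewer there is one more tool, called after "Emit:" as name(argument=value, ...), one argument or row to a line, values as JSON. jog_arm: Moves the arm, as the interface text tells. Its arguments: {"type":"object","properties":{"delta_pos":{"type":"array"},"turn":{"type":"array"},"grip":{"type":"array"}},"required":["delta_pos","turn","grip"]}

```bash
mkdir -p pics; cat > h.py <<'E'
from rig import *
import numpy as np, cv2
def ray(c,u,v):
    f=210/np.tan(np.radians(c["fovy"]/2)); M=np.array(c["camera_from_world"])
    R,t=M[:3,:3],M[:3,3]; d=np.array([(u-c["cx"])/f,-(v-c["cy"])/f,-1.])
    return -R.T@t, R.T@d
def onz(c,u,v,z):
    o,d=ray(c,u,v); return o+d*(z-o[2])/d[2]
def proj(c,p):
    f=210/np.tan(np.radians(c["fovy"]/2)); q=np.array(c["camera_from_world"])@np.r_[p,1]
    return c["cx"]+f*q[0]/-q[2], c["cy"]-f*q[1]/-q[2]
E
python3 - <<'E'
from h import *
a=capture("scene");b=capture("top")
print({k:v for k,v in a.items() if k!="color"});print({k:v for k,v in b.items() if k!="color"})
import pickle;pickle.dump((a,b),open("c.pkl","wb"))
cv2.imwrite("pics/scene.png",cv2.resize(a["color"],(800,600)));cv2.imwrite("pics/top.png",cv2.resize(b["color"],(800,600)))
s=read_state();print(s["time_s"],s["force"],s["tcp_rot"])
E
```

```text
{'fovy': 55.64671830842153, 'cx': 288.1098788312894, 'cy': 208.60278194881175, 'camera_from_world': array([[-0.55257863,  0.83338828,  0.01099225,  0.31923613],
       [-0.6751706 , -0.45532718,  0.58036353,  0.33668479],
       [ 0.48867323,  0.31327484,  0.81428333, -1.35278192],
       [ 0.        ,  0.        ,  0.        ,  1.        ]])}
{'fovy': 50.21209436793539, 'cx': 278.83817115083554, 'cy': 204.57949370467992, 'camera_from_world': array([[ 3.51482824e-03, -9.99832871e-01, -1.79408968e-02,
         2.13199838e-02],
       [ 9.83639687e-01,  2.25364737e-04,  1.80146930e-01,
        -5.80150320e-01],
       [-1.80112779e-01, -1.82805636e-02,  9.83476084e-01,
        -1.43191769e+00],
       [ 0.00000000e+00,  0.00000000e+00,  0.00000000e+00,
         1.00000000e+00]])}
0.1 [ 1.4506583  -0.13330812 -0.18872824] [[ 9.59149764e-01  2.82898718e-01 -2.11717704e-04]
 [ 2.82898573e-01 -9.59147796e-01  1.97528063e-03]
 [ 3.55735787e-04 -1.95448458e-03 -9.99998027e-01]]
```

View pics/scene.png

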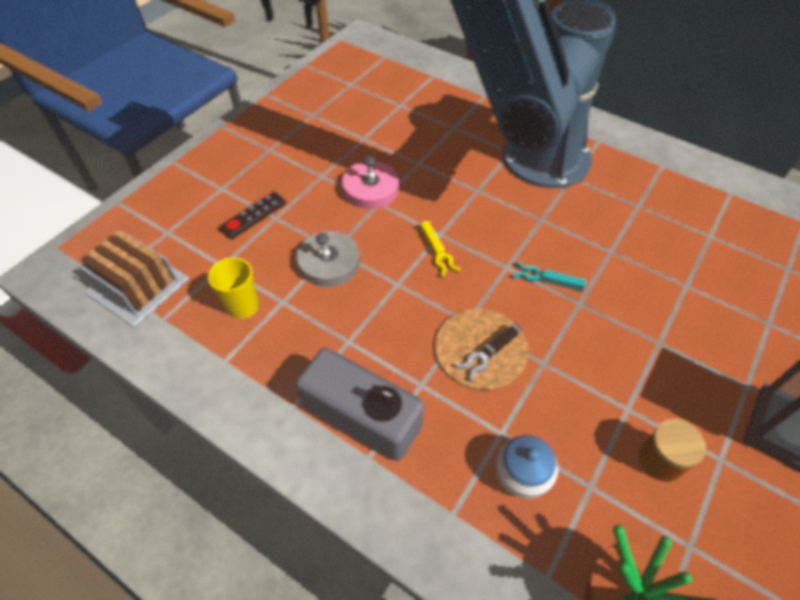

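View pics/top.png

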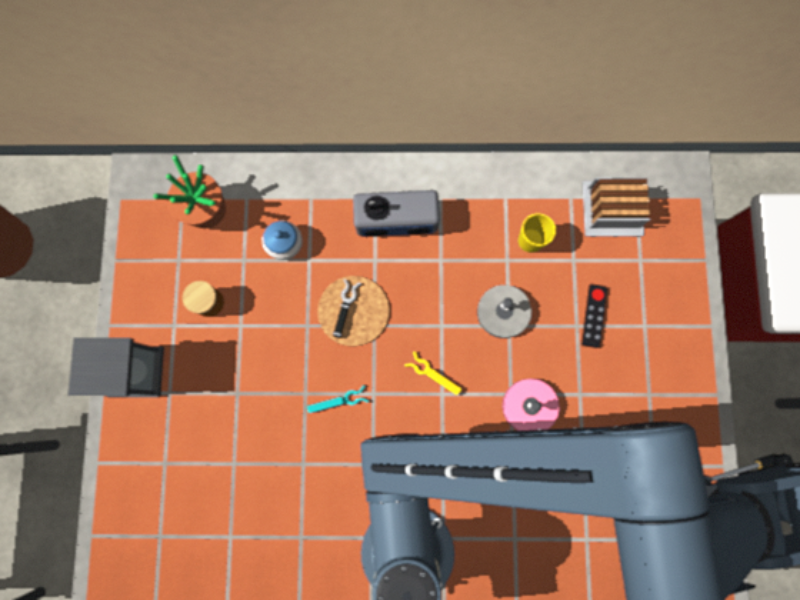

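The scene view shows the trivet with the opener near (480,348) and the grey stand at (327,258). In the top view, the opener runs from (340,333) to about (350,285) and the stand base is at (506,311).

```bash
python3 - <<'E'
from h import *
import pickle
a,b=pickle.load(open("c.pkl","rb"))
k=.7
for n,u,v,z in [("trivet",354,311,.008),("hbutt",340,333,.025),("hfront",347,305,.025),("head",349,297,.014),("stand",506,311,.03),("cap",507,303,.09),("pink",531,405,.03),("cup",537,232,.05),("remote",596,316,.016)]:
    print(n,onz(b,u*k,v*k,z).round(4))
for n,u,v,z in [("trivet",482,348,.008),("cap",323,239,.091),("stand",328,258,.03)]: print(n,onz(a,u*k,v*k,z).round(4))
w=capture("wrist");print({k:v for k,v in w.items() if k!="color"})
s=read_state();M=np.array(w["camera_from_world"]);o=-M[:3,:3].T@M[:3,3]
print(np.array(s["tcp_rot"]).T@(o-s["position"]), M[:3,:3]@np.array(s["tcp_rot"]))
x=b["color"][190:250,215:385];cv2.imwrite("pics/crop.png",cv2.resize(x,None,fx=4.6,fy=4.6,interpolation=cv2.INTER_CUBIC))
E
```

```text
trivet [0.5429 0.1287 0.008 ]
hbutt [0.4883 0.1591 0.025 ]
hfront [0.5546 0.1439 0.025 ]
head [0.5757 0.1406 0.014 ]
stand [ 0.5398 -0.2288  0.03  ]
cap [ 0.5488 -0.2225  0.09  ]
pink [ 0.3238 -0.2797  0.03  ]
cup [ 0.725  -0.3036  0.05  ]
remote [ 0.5303 -0.4414  0.016 ]
trivet [0.5494 0.135  0.008 ]
cap [ 0.5572 -0.2156  0.091 ]
stand [ 0.5526 -0.2157  0.03  ]
{'fovy': 70.97468952470632, 'cx': 279.3593165718484, 'cy': 205.70667064253982, 'camera_from_world': array([[ 0.28239875, -0.95929126, -0.00334993, -0.62309933],
       [ 0.9247029 ,  0.27314255, -0.26517485,  0.03242924],
       [ 0.25529492,  0.07178735,  0.96419452, -0.39090027],
       [ 0.        ,  0.        ,  0.        ,  1.        ]])}
[ 0.07199995 -0.00027814 -0.19239426] [[-5.07224578e-04  9.99998437e-01  1.69354232e-03]
 [ 9.64127216e-01  3.94941961e-05  2.65440597e-01]
 [ 2.65440116e-01  1.76742824e-03 -9.64125729e-01]]
```

View pics/crop.png

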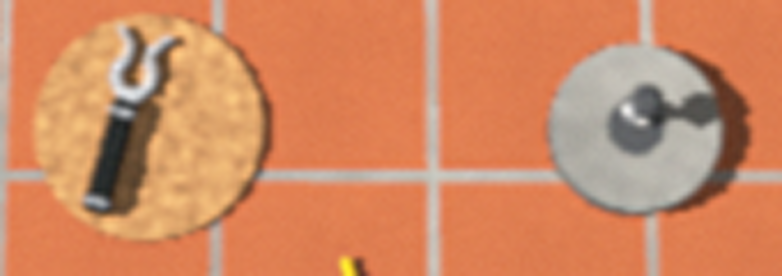

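The crop confirms the pose: handle butt at (97,205), bore at (134,75), which gives a yaw of about -16°. The post sits slightly up and right of the stand's base centre. I'll go via the stand for a close look.

Emit:
jog_arm(
  delta_pos=[
    [5,6,0],
    [10,12,0],
    [15,18,0],
    [20,24,0],
    [25,30,0],
    [30,36,0],
    [31.5,38,0],
    [31.5,38,0],
    [31.5,38,0],
    [31.5,38,0],
  ],
  turn=[-8,-16,-24,-32,-32,-32,-32,-32,-32,-32],
  grip=[0,0,0,0,0,0,0,0,0,0],
)

```text
time_s: 1.4
position: [0.4915, -0.2194, 0.1915]
tcp_rot: [[0.964, -0.267, -0.001], [-0.267, -0.964, -0.0], [-0.001, 0.0, -1.0]]
force: [0.8, -1.2, -0.0]
opening: 0.999
grasp_force: 0.0
```

```bash
python3 - <<'E'
from h import *
import pickle
w=capture("wrist");pickle.dump(w,open("w1.pkl","wb"));cv2.imwrite("pics/w1.png",cv2.resize(w["color"],(800,600)))
s=read_state();print(s["time_s"],s["position"],s["tcp_rot"][0])
print(proj(w,[.549,-.222,.091]),proj(w,[.54,-.229,.03]))
E
```

```text
1.45 [ 0.49124575 -0.22003642  0.19155087] [ 9.63165418e-01 -2.68908769e-01 -6.71336706e-04]
(np.float64(266.40193009667786), np.float64(141.20090166146116)) (np.float64(276.5019748403929), np.float64(144.19319619348963))
```

View pics/w1.png

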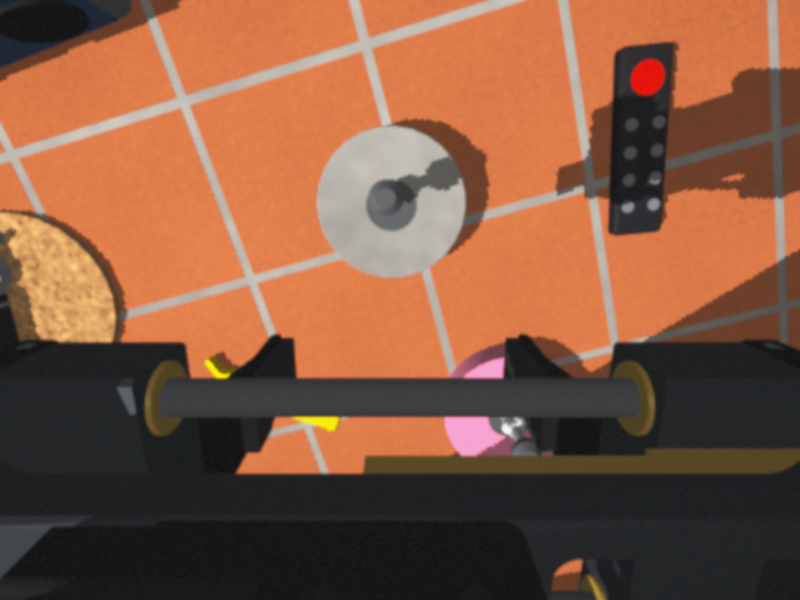

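Emit:
jog_arm(
  delta_pos=[
    [0.5,6,0],
    [1,12,0],
    [1.5,18,0],
    [2,24,0],
    [2.5,30,0],
    [2.5,36,0],
    [2.5,37,0],
    [2.5,37,0],
    [2.5,37,0],
    [2.5,37,0],
  ],
  turn=[0,0,0,0,0,0,0,0,0,0],
  grip=[0.2,0.3,0.4,0.4,0.4,0.4,0.4,0.4,0.4,0.4],
)

```text
time_s: 2.7
position: [0.5171, 0.1487, 0.1917]
tcp_rot: [[0.963, -0.271, -0.0], [-0.271, -0.963, -0.0], [-0.0, 0.0, -1.0]]
force: [-0.8, 0.4, -0.3]
opening: 0.603
grasp_force: 0.0
```

```bash
python3 - <<'E'
from h import *
import pickle
w=capture("wrist");pickle.dump(w,open("w2.pkl","wb"));cv2.imwrite("pics/w2.png",cv2.resize(w["color"],(800,600)))
s=read_state();print(s["time_s"],s["position"],s["tcp_rot"][0],s["opening"])
E
```

```text
2.75 [0.5170624  0.14902218 0.19174272] [ 9.62649858e-01 -2.70749389e-01 -1.39731721e-04] 0.5992659593835359
```

View pics/w2.png

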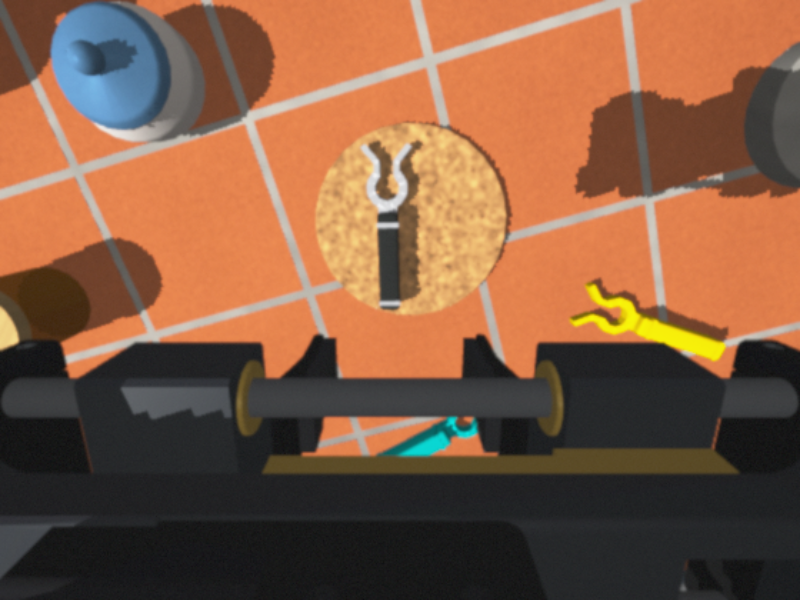

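Close view 1 shows the stand's base centred at (391,201), with the cap near (388,197). Close view 2 shows the opener nearly upright, butt at (390,303), handle front at (389,213), bore at (387,186). I'll enlarge both.

```bash
python3 - <<'E'
from h import *
import pickle
w1=pickle.load(open("w1.pkl","rb"));w2=pickle.load(open("w2.pkl","rb"))
a=cv2.resize(w1["color"][80:200,215:335],None,fx=3.3,fy=4.9,interpolation=cv2.INTER_CUBIC) if 0 else cv2.resize(w1["color"][80:205,220:330],None,fx=4.5,fy=4.5,interpolation=cv2.INTER_CUBIC)
b=cv2.resize(w2["color"][92:217,240:305],None,fx=4.5,fy=4.5,interpolation=cv2.INTER_CUBIC)
im=np.hstack([a,b]);print(a.shape,im.shape);cv2.imwrite("pics/z.png",im)
E
```

```text
(562, 495, 3) (562, 787, 3)
```

View pics/z.png

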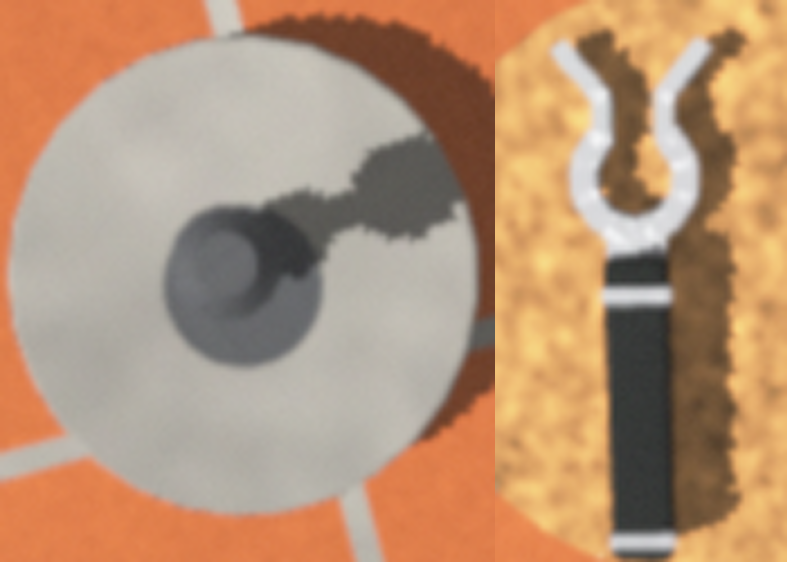

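```bash
python3 - <<'E'
from h import *
import pickle
w1=pickle.load(open("w1.pkl","rb"));w2=pickle.load(open("w2.pkl","rb"))
P=lambda x,y,z:onz(w2,240+(x-495)/4.5-.4,92+y/4.5-.4,z).round(4)
for n,p in dict(butt=P(643,548,.028),front=P(637,262,.028),bore=P(634.5,181,.020),tipL=P(560,45,.02),tipR=P(706,43,.02)).items(): print(n,p)
h=P(634.5,181,.02);q=P(643,548,.028);print(np.degrees(np.arctan2(*(h-q)[1::-1])),np.linalg.norm((h-q)[:2]))
Q=lambda x,y,z:onz(w1,220+x/4.5-.4,80+y/4.5-.4,z).round(4)
print("base",Q(244,276,.03),"disc",Q(243,286,.03),"cap",Q(227,265,.091))
for c in ([.55,-.225,.091],[.55,-.2125,.091],[.55,-.2375,.091]): u,v=proj(w1,c);print((u-220)*4.5,(v-80)*4.5)
g=cv2.cvtColor(w1["color"][120:165,250:296],cv2.COLOR_BGR2GRAY)
g=np.clip((g.astype(float)-30)*2.2,0,255).astype(np.uint8)
cv2.imwrite("pics/cap.png",cv2.resize(g,None,fx=10,fy=10,interpolation=cv2.INTER_CUBIC))
E
```

```text
butt [0.4844 0.1674 0.028 ]
front [0.5609 0.1469 0.028 ]
bore [0.581 0.142 0.02 ]
tipL [0.6191 0.1511 0.02  ]
tipR [0.6093 0.1145 0.02  ]
-14.7318841208736 0.0998835321762301
base [ 0.5445 -0.227   0.03  ] disc [ 0.5421 -0.226   0.03  ] cap [ 0.5505 -0.2261  0.091 ]
220.85829288195416 267.03841314114146
165.4011590069332 282.86535673031244
276.669583122956 251.11039666135292
```

View pics/cap.png

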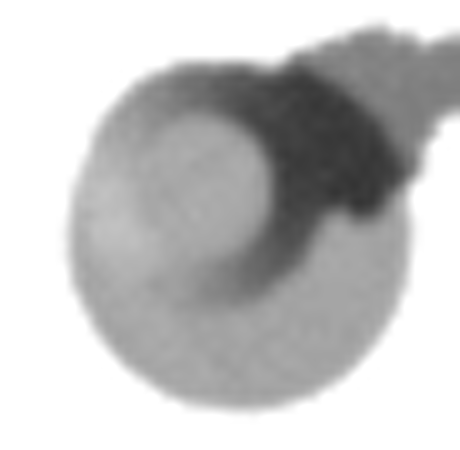

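The stretched crop shows the domed cap centred at crop (199,184), which puts the post at about (0.551, -0.226). The opener's bore is at (0.581, 0.142) with yaw -14.8°. I'll descend and grasp 10 mm ahead of the grip point.

Emit:
jog_arm(
  delta_pos=[
    [2.7,0.25,-5],
    [2.7,0.25,-10],
    [2.7,0.25,-14],
    [2.7,0.25,-16],
    [2.7,0.25,-17],
    [2.7,0.25,-17.6],
    [2.7,0.25,-18.0],
    [2.7,0.25,-18.0],
    [2.7,0.25,-18.0],
  ],
  turn=[1,1,1,1,1,1,1,1,1],
  grip=[0.4,0.4,0.4,0.4,0.4,0.4,0.4,0.4,0.4],
)

```text
time_s: 3.88
position: [0.5443, 0.1532, 0.0124]
tcp_rot: [[0.968, -0.251, 0.001], [-0.251, -0.968, 0.0], [0.001, -0.0, -1.0]]
force: [0.2, 1.0, -1.7]
opening: 0.599
grasp_force: 0.0
```

Emit:
jog_arm(
  delta_pos=[
    [0,-0.15,0],
    [0,-0.15,0],
    [0,-0.15,0],
    [0,-0.15,0],
    [0,-0.15,0],
    [0,-0.15,0],
    [0,-0.15,0],
    [0,-0.15,0],
    [0,-0.15,0],
    [0,-0.15,0],
  ],
  turn=[0,0,0,0,0,0,0,0,0,0],
  grip=[0.4,0.6,0.7,0.85,1,1,1,1,1,1],
)

```text
time_s: 5.12
position: [0.5438, 0.1516, 0.0117]
tcp_rot: [[0.968, -0.252, -0.0], [-0.252, -0.968, 0.0], [-0.0, -0.0, -1.0]]
force: [-0.4, 0.2, 0.1]
opening: 0.004
grasp_force: 0.0
```

```bash
python3 - <<'E'
from h import *
import pickle
w=capture("wrist");pickle.dump(w,open("w3.pkl","wb"))
cv2.imwrite("pics/w3.png",cv2.resize(w["color"],(800,600)))
s=read_state();print(s["time_s"],s["position"],s["opening"],s["grasp_force"])
print([np.array(proj(w,p))/.7 for p in ([.581,.142,.02],[.5443,.1517,.03],s["position"])])
E
```

```text
5.175 [0.54379164 0.15154944 0.01173983] 0.005064630074913227 0.0
[array([399.07736641, 256.22961726]), array([398.72770547, 344.63051974]), array([399.38721032, 331.14199579])]
```

View pics/w3.png

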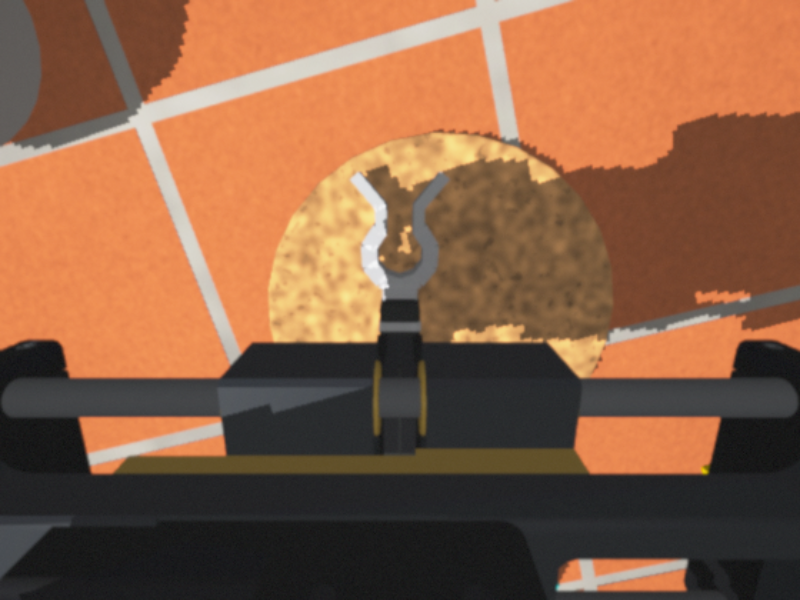

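The picture shows the opener undisturbed, bore at (399,256), with the gripper reading shut. I need to know whether the fingers are around the handle, so I'll stretch the contrast near it.

```bash
python3 - <<'E'
from h import *
import pickle
w=pickle.load(open("w3.pkl","rb"))
x=w["color"][195:335,220:340].astype(float)
x=np.clip((x/255)**.45*255,0,255).astype(np.uint8)
y=pickle.load(open("w2.pkl","rb"))["color"][225:330,180:380].astype(float)
y=np.clip((y/255)**.45*255,0,255).astype(np.uint8)
a=cv2.resize(x,None,fx=4.2,fy=4.2,interpolation=cv2.INTER_CUBIC);b=cv2.resize(y,(290,152))
b=np.vstack([b,np.zeros((a.shape[0]-152,290,3),np.uint8)])
cv2.imwrite("pics/w3z.png",np.hstack([a,b]))
E
```

```text
(no output)
```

View pics/w3z.png

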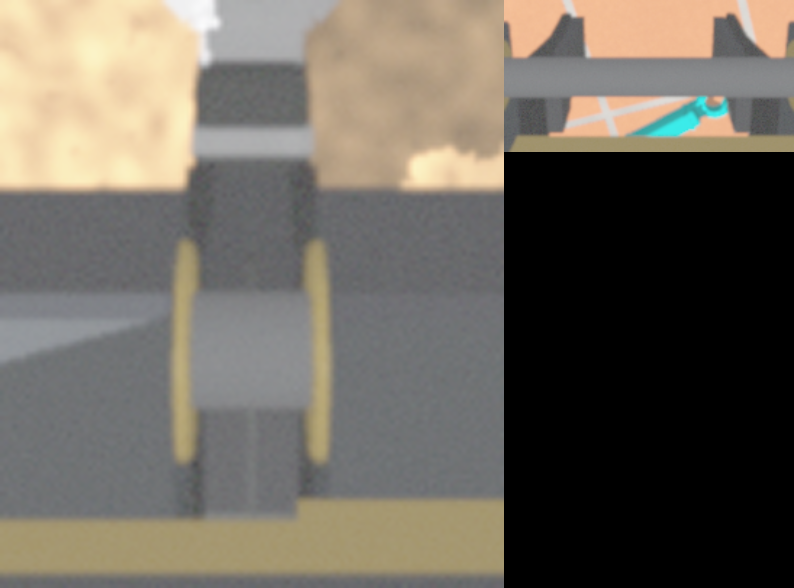

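The contrast view suggests shut fingers (seam at (252,450)) ending above the handle rather than around it, so the finger tips may sit higher than the reported TCP. I'll test this by touch: open, descend gently astride the handle and watch the force.

Emit:
jog_arm(
  delta_pos=[
    [0,0,2],
    [0,0,2],
    [0,0,2],
    [0,0,2],
    [0,0,2],
    [0,0,0.3],
    [0,0,0],
    [0,0,-0.2],
    [0,0,-0.3],
    [0,0,-0.3],
    [0,0,-0.3],
  ],
  turn=[0,0,0,0,0,0,0,0,0,0,0],
  grip=[1,0.8,0.6,0.4,0.4,0.4,0.4,0.4,0.4,0.4,0.4],
)

```text
time_s: 6.55
position: [0.544, 0.1516, 0.009]
tcp_rot: [[0.968, -0.252, 0.001], [-0.252, -0.968, 0.0], [0.001, -0.0, -1.0]]
force: [0.1, 0.2, 0.5]
opening: 0.598
grasp_force: 0.0
```

Emit:
jog_arm(
  delta_pos=[
    [0,0,-0.1],
    [0,0,-0.2],
    [0,0,-0.2],
    [0,0,-0.2],
    [0,0,-0.2],
  ],
  turn=[0,0,0,0,0],
  grip=[0.4,0.4,0.4,0.4,0.4],
)

```text
time_s: 7.18
position: [0.5439, 0.1516, 0.0068]
tcp_rot: [[0.968, -0.252, 0.0], [-0.252, -0.968, 0.0], [0.0, -0.0, -1.0]]
force: [0.3, -0.5, 0.6]
opening: 0.604
grasp_force: 0.0
```

No contact below the trivet's top, so the tips really are higher than reported. I'll continue gently.

Emit:
jog_arm(
  delta_pos=[
    [0,0,-0.3],
    [0,0,-0.6],
    [0,0,-0.9],
    [0,0,-1.2],
    [0,0,-1.2],
    [0,0,-1.2],
  ],
  turn=[0,0,0,0,0,0],
  grip=[0.4,0.4,0.4,0.4,0.4,0.4],
)

```text
time_s: 7.92
position: [0.5438, 0.1516, -0.0053]
tcp_rot: [[0.968, -0.252, 0.0], [-0.252, -0.968, 0.0], [0.0, -0.0, -1.0]]
force: [-0.4, -0.5, -1.0]
opening: 0.6
grasp_force: 0.0
```

Emit:
jog_arm(
  delta_pos=[
    [0,0,-0.2],
    [0,0,-0.4],
    [0,0,-0.6],
    [0,0,-0.6],
    [0,0,-0.6],
  ],
  turn=[0,0,0,0,0],
  grip=[0.4,0.4,0.4,0.4,0.4],
)

```text
time_s: 8.55
position: [0.5438, 0.1516, -0.0113]
tcp_rot: [[0.968, -0.251, -0.0], [-0.251, -0.968, -0.0], [-0.0, 0.0, -1.0]]
force: [-0.3, 0.7, 0.0]
opening: 0.6
grasp_force: 0.0
```

Emit:
jog_arm(
  delta_pos=[
    [0,0,-0.2],
    [0,0,-0.3],
    [0,0,-0.3],
    [0,0,-0.3],
  ],
  turn=[0,0,0,0],
  grip=[0.4,0.4,0.4,0.4],
)

```text
time_s: 9.05
position: [0.5438, 0.1516, -0.0143]
tcp_rot: [[0.968, -0.252, -0.0], [-0.252, -0.968, 0.0], [-0.0, -0.0, -1.0]]
force: [0.8, -0.1, -0.2]
opening: 0.603
grasp_force: 0.0
```

Emit:
jog_arm(
  delta_pos=[
    [0,0,-0.2],
    [0,0,-0.4],
    [0,0,-0.4],
    [0,0,-0.4],
  ],
  turn=[0,0,0,0],
  grip=[0.4,0.4,0.4,0.4],
)

```text
time_s: 9.55
position: [0.5438, 0.1516, -0.0183]
tcp_rot: [[0.968, -0.252, -0.0], [-0.252, -0.968, -0.0], [-0.0, 0.0, -1.0]]
force: [-0.1, -0.3, 0.5]
opening: 0.598
grasp_force: 0.0
```

Emit:
jog_arm(
  delta_pos=[
    [0,0,-0.15],
    [0,0,-0.3],
    [0,0,-0.3],
    [0,0,-0.3],
  ],
  turn=[0,0,0,0],
  grip=[0.4,0.4,0.4,0.4],
)

```text
time_s: 10.05
position: [0.5438, 0.1516, -0.0213]
tcp_rot: [[0.968, -0.251, -0.0], [-0.251, -0.968, -0.0], [-0.0, 0.0, -1.0]]
force: [-0.4, -0.3, -0.6]
opening: 0.603
grasp_force: 0.0
```

Comparing the image geometry with the body data suggests the whole gripper sits about 35 mm above the reported TCP. I'll continue to a light touch on the trivet.

Emit:
jog_arm(
  delta_pos=[
    [0,0,-0.15],
    [0,0,-0.3],
    [0,0,-0.3],
  ],
  turn=[0,0,0],
  grip=[0.4,0.4,0.4],
)

```text
time_s: 10.42
position: [0.544, 0.1516, -0.0224]
tcp_rot: [[0.968, -0.251, 0.001], [-0.251, -0.968, -0.0], [0.001, -0.0, -1.0]]
force: [-2.9, -0.3, 13.5]
opening: 0.601
grasp_force: 6.5
```

Emit:
jog_arm(
  delta_pos=[
    [0,0,-0.1],
    [0,0,-0.2],
    [0,0,-0.2],
  ],
  turn=[0,0,0],
  grip=[0.4,0.4,0.4],
)

```text
time_s: 10.8
position: [0.5441, 0.1516, -0.0225]
tcp_rot: [[0.968, -0.251, 0.001], [-0.251, -0.968, -0.0], [0.001, -0.0, -1.0]]
force: [-4.9, -0.8, 25.6]
opening: 0.605
grasp_force: 13.2
```

Contact at -0.0222, so the true tips are 30.2 mm above the reported TCP. Stiffness is about 6.5 N/mm. I'll raise to tips 2.5 mm above the trivet and grip.

Emit:
jog_arm(
  delta_pos=[
    [0,0,0.65],
    [0,0,0.65],
    [0,0,0.65],
    [0,0,0.65],
    [0,0,0.65],
    [0,0,0.65],
    [0,0,0.65],
    [0,0,0.65],
    [0,0,0.65],
    [0,0,0.65],
  ],
  turn=[0,0,0,0,0,0,0,0,0,0],
  grip=[0.4,0.4,0.6,0.75,0.9,1,1,1,1,1],
)

```text
time_s: 12.05
position: [0.5438, 0.1516, -0.0198]
tcp_rot: [[0.968, -0.252, -0.0], [-0.252, -0.968, 0.0], [-0.0, 0.0, -1.0]]
force: [0.3, -0.1, -1.2]
opening: 0.205
grasp_force: 30.0
```

Gripped (17.8 mm, 30 N). Next I lift and carry to a standoff before the post.

Emit:
jog_arm(
  delta_pos=[
    [0,0,2],
    [0,0,6],
    [0,0,10],
    [0,0,12],
    [-1.3,-5,12],
    [-2.6,-10,12],
    [-3.9,-15,12],
    [-5.2,-20,12],
    [-6.5,-25,12],
    [-7.8,-30,12],
    [-9.3,-35.2,12],
    [-9.3,-35.2,12],
  ],
  turn=[0,0,0,0,0,0,0,0,0,0,0,0],
  grip=[1,1,1,1,1,1,1,1,1,1,1,1],
)

```text
time_s: 13.55
position: [0.4507, -0.2046, 0.1005]
tcp_rot: [[0.966, -0.257, 0.002], [-0.257, -0.966, -0.002], [0.002, 0.001, -1.0]]
force: [0.4, -0.9, -2.1]
opening: 0.202
grasp_force: 30.0
```

Emit:
jog_arm(
  delta_pos=[
    [0,0,-2],
    [0,0,-4],
    [0,0,-6],
    [0,0,-6.8],
    [0,0,-6.8],
    [0,0,-6.8],
    [0,0,-6.8],
  ],
  turn=[0,0,0,0,0,0,0],
  grip=[1,1,1,1,1,1,1],
)

```text
time_s: 14.42
position: [0.4513, -0.2007, 0.0329]
tcp_rot: [[0.968, -0.251, 0.001], [-0.251, -0.968, -0.001], [0.001, 0.001, -1.0]]
force: [-1.2, -0.1, -1.3]
opening: 0.21
grasp_force: 30.0
```

```bash
python3 - <<'E'
from h import *
import pickle
w=capture("wrist");b=capture("top");pickle.dump((w,b),open("w4.pkl","wb"))
s=read_state();print(s["time_s"],s["position"],s["opening"],s["grasp_force"],s["force"])
d=np.array([.968,-.252]);p=np.array(s["position"])
bore=p[:2]+[.0372,-.0096]
a=cv2.resize(w["color"][70:245,190:365],None,fx=3.42,fy=3.42,interpolation=cv2.INTER_CUBIC)
cv2.imwrite("pics/w4.png",np.clip((a/255.)**.7*255,0,255).astype(np.uint8))
for q in ([*bore,p[2]+.0278+.012],[.551,-.226,.091],[.551,-.226,.03]): u,v=proj(w,q);print(round((u-190)*3.42),round((v-70)*3.42))
E
```

```text
14.525 [ 0.45115475 -0.20066214  0.03277899] 0.2058157115888821 29.9998676776886 [ 0.03696015  0.11198664 -1.05861637]
306 411
301 -80
303 7
```

View pics/w4.png

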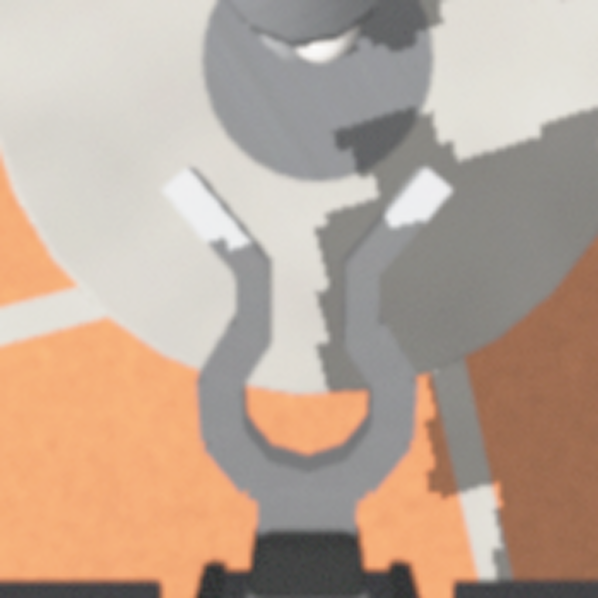

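The picture shows the head's cheeks at columns 270 and 347 (axis about 308), with the post's cap and neck at columns 303–307, so they're aligned to within about 1 mm. I'll advance along the heading, feeling for force.

Emit:
jog_arm(
  delta_pos=[
    [0.97,-0.25,0],
    [1.94,-0.5,0],
    [2.9,-0.75,0],
    [3.39,-0.88,0],
    [3.87,-1.0,0],
    [4.06,-1.05,0],
    [4.06,-1.05,0],
  ],
  turn=[0,0,0,0,0,0,0],
  grip=[1,1,1,1,1,1,1],
)

```text
time_s: 15.4
position: [0.4913, -0.2109, 0.0322]
tcp_rot: [[0.968, -0.252, -0.0], [-0.252, -0.968, 0.0], [-0.0, -0.0, -1.0]]
force: [-0.1, -0.7, -1.0]
opening: 0.204
grasp_force: 30.0
```

Emit:
jog_arm(
  delta_pos=[
    [0.19,-0.05,0],
    [0.39,-0.1,0],
    [0.39,-0.1,0],
  ],
  turn=[0,0,0],
  grip=[1,1,1],
)

```text
time_s: 15.78
position: [0.4955, -0.2121, 0.0323]
tcp_rot: [[0.968, -0.252, 0.0], [-0.252, -0.968, -0.0], [0.0, 0.0, -1.0]]
force: [1.1, -0.1, -0.9]
opening: 0.201
grasp_force: 30.0
```

Emit:
jog_arm(
  delta_pos=[
    [0.19,-0.05,0],
    [0.39,-0.1,0],
    [0.58,-0.15,0],
    [0.58,-0.15,0],
  ],
  turn=[0,0,0,0],
  grip=[1,1,1,1],
)

```text
time_s: 16.27
position: [0.5014, -0.2135, 0.0323]
tcp_rot: [[0.968, -0.251, 0.0], [-0.251, -0.968, -0.0], [0.0, 0.0, -1.0]]
force: [-1.3, -0.2, -0.4]
opening: 0.202
grasp_force: 30.0
```

Emit:
jog_arm(
  delta_pos=[
    [0.19,-0.05,0],
    [0.39,-0.1,0],
    [0.58,-0.15,0],
    [0.58,-0.15,0],
  ],
  turn=[0,0,0,0],
  grip=[1,1,1,1],
)

```text
time_s: 16.77
position: [0.5072, -0.215, 0.0323]
tcp_rot: [[0.968, -0.251, 0.0], [-0.251, -0.968, -0.0], [0.0, 0.0, -1.0]]
force: [1.1, 0.2, -0.8]
opening: 0.207
grasp_force: 30.0
```

Emit:
jog_arm(
  delta_pos=[
    [0.19,-0.05,0],
    [0.39,-0.1,0],
    [0.58,-0.15,0],
    [0.58,-0.15,0],
  ],
  turn=[0,0,0,0],
  grip=[1,1,1,1],
)

```text
time_s: 17.27
position: [0.513, -0.2166, 0.0322]
tcp_rot: [[0.968, -0.252, 0.0], [-0.252, -0.968, -0.0], [0.0, 0.0, -1.0]]
force: [-0.5, -0.0, -0.8]
opening: 0.202
grasp_force: 30.0
```

Emit:
jog_arm(
  delta_pos=[
    [0.1,-0.025,0],
    [0.19,-0.05,0],
    [0.29,-0.075,0],
    [0.29,-0.075,0],
  ],
  turn=[0,0,0,0],
  grip=[1,1,1,1],
)

```text
time_s: 17.77
position: [0.5157, -0.2173, 0.0323]
tcp_rot: [[0.968, -0.252, 0.0], [-0.252, -0.968, -0.0], [0.0, 0.0, -1.0]]
force: [0.1, -0.5, -1.5]
opening: 0.202
grasp_force: 30.0
```

Emit:
jog_arm(
  delta_pos=[
    [0.1,-0.025,0],
    [0.19,-0.05,0],
    [0.19,-0.05,0],
  ],
  turn=[0,0,0],
  grip=[1,1,1],
)

```text
time_s: 18.15
position: [0.5176, -0.2178, 0.0323]
tcp_rot: [[0.968, -0.252, 0.0], [-0.252, -0.968, -0.0], [0.0, 0.0, -1.0]]
force: [0.7, -0.6, -1.5]
opening: 0.204
grasp_force: 30.0
```

Emit:
jog_arm(
  delta_pos=[
    [0.1,-0.025,0],
    [0.15,-0.04,0],
    [0.15,-0.04,0],
  ],
  turn=[0,0,0],
  grip=[1,1,1],
)

```text
time_s: 18.52
position: [0.5182, -0.2177, 0.0321]
tcp_rot: [[0.968, -0.251, -0.002], [-0.251, -0.968, 0.001], [-0.002, -0.0, -1.0]]
force: [-2.5, 0.5, -0.3]
opening: 0.207
grasp_force: 30.0
```

Contact with the bore's rear. I'll back off 5 mm, then feel sideways.

Emit:
jog_arm(
  delta_pos=[
    [-0.3,0.08,0],
    [-0.59,0.155,0],
    [-0.54,0.35,0],
    [-0.49,0.54,0],
    [-0.49,0.54,0],
    [-0.49,0.54,0],
  ],
  turn=[0,0,0,0,0,0],
  grip=[1,1,1,1,1,1],
)

```text
time_s: 19.27
position: [0.5143, -0.2127, 0.0323]
tcp_rot: [[0.968, -0.251, 0.0], [-0.251, -0.968, -0.0], [0.0, 0.0, -1.0]]
force: [-0.3, -1.1, -1.3]
opening: 0.204
grasp_force: 30.0
```

Emit:
jog_arm(
  delta_pos=[
    [0.025,0.1,0],
    [0.025,0.1,0],
    [0.025,0.1,0],
  ],
  turn=[0,0,0],
  grip=[1,1,1],
)

```text
time_s: 19.65
position: [0.5144, -0.2117, 0.0323]
tcp_rot: [[0.968, -0.252, 0.0], [-0.252, -0.968, -0.0], [0.0, -0.0, -1.0]]
force: [0.7, -0.1, -1.7]
opening: 0.204
grasp_force: 30.0
```

Emit:
jog_arm(
  delta_pos=[
    [0.025,0.1,0],
    [0.04,0.15,0],
    [0.04,0.15,0],
  ],
  turn=[0,0,0],
  grip=[1,1,1],
)

```text
time_s: 20.02
position: [0.5148, -0.2108, 0.0323]
tcp_rot: [[0.968, -0.252, 0.0], [-0.252, -0.968, -0.001], [0.0, 0.001, -1.0]]
force: [-1.1, -2.6, -1.8]
opening: 0.204
grasp_force: 30.0
```

Emit:
jog_arm(
  delta_pos=[
    [0.02,0.1,0],
    [0.02,0.1,0],
    [0.02,0.1,0],
  ],
  turn=[0,0,0],
  grip=[1,1,1],
)

```text
time_s: 20.4
position: [0.515, -0.2105, 0.0323]
tcp_rot: [[0.968, -0.252, 0.0], [-0.252, -0.968, -0.002], [0.001, 0.002, -1.0]]
force: [-2.8, -5.2, -1.3]
opening: 0.204
grasp_force: 30.0
```

Emit:
jog_arm(
  delta_pos=[
    [-0.12,-0.5,0],
    [-0.25,-0.95,0],
    [-0.26,-1.04,0],
    [-0.26,-1.04,0],
    [-0.26,-1.04,0],
  ],
  turn=[0,0,0,0,0],
  grip=[1,1,1,1,1],
)

```text
time_s: 21.02
position: [0.5123, -0.2193, 0.0322]
tcp_rot: [[0.968, -0.251, -0.0], [-0.251, -0.968, 0.0], [-0.0, -0.0, -1.0]]
force: [0.3, 0.9, -0.4]
opening: 0.204
grasp_force: 30.0
```

Emit:
jog_arm(
  delta_pos=[
    [-0.025,-0.1,0],
    [-0.025,-0.1,0],
    [-0.025,-0.1,0],
  ],
  turn=[0,0,0],
  grip=[1,1,1],
)

```text
time_s: 21.4
position: [0.5121, -0.2206, 0.0323]
tcp_rot: [[0.968, -0.252, 0.0], [-0.252, -0.968, 0.0], [0.0, -0.0, -1.0]]
force: [-0.2, 0.6, -0.7]
opening: 0.202
grasp_force: 30.0
```

Emit:
jog_arm(
  delta_pos=[
    [-0.025,-0.1,0],
    [-0.025,-0.1,0],
    [-0.025,-0.1,0],
  ],
  turn=[0,0,0],
  grip=[1,1,1],
)

```text
time_s: 21.78
position: [0.5119, -0.2213, 0.0322]
tcp_rot: [[0.968, -0.251, -0.0], [-0.251, -0.968, 0.0], [-0.0, -0.0, -1.0]]
force: [1.0, 1.9, -0.6]
opening: 0.209
grasp_force: 30.0
```

Lateral width is 9.9 mm as expected. I'll centre at (0.5135, -0.2162) and go down toward the collar.

Emit:
jog_arm(
  delta_pos=[
    [0.1,0.4,0],
    [0.145,0.54,0],
    [0.145,0.54,-0.3],
    [0.145,0.54,-0.6],
    [0.145,0.54,-0.75],
    [0.145,0.54,-0.9],
    [0.145,0.54,-0.9],
    [0.145,0.54,-0.9],
  ],
  turn=[0,0,0,0,0,0,0,0],
  grip=[1,1,1,1,1,1,1,1],
)

```text
time_s: 22.78
position: [0.5134, -0.2163, 0.0233]
tcp_rot: [[0.968, -0.252, 0.0], [-0.252, -0.968, -0.0], [0.0, 0.0, -1.0]]
force: [-0.4, -0.0, -1.7]
opening: 0.206
grasp_force: 30.0
```

Emit:
jog_arm(
  delta_pos=[
    [0,0,-0.1],
    [0,0,-0.2],
    [0,0,-0.2],
  ],
  turn=[0,0,0],
  grip=[1,1,1],
)

```text
time_s: 23.15
position: [0.5133, -0.2162, 0.0214]
tcp_rot: [[0.968, -0.251, -0.0], [-0.251, -0.968, -0.0], [-0.0, 0.0, -1.0]]
force: [-0.7, -0.0, 1.0]
opening: 0.207
grasp_force: 30.0
```

Emit:
jog_arm(
  delta_pos=[
    [0,0,-0.1],
    [0,0,-0.2],
    [0,0,-0.2],
  ],
  turn=[0,0,0],
  grip=[1,1,1],
)

```text
time_s: 23.52
position: [0.5131, -0.2159, 0.0198]
tcp_rot: [[0.968, -0.251, -0.0], [-0.251, -0.968, 0.0], [-0.0, -0.0, -1.0]]
force: [-2.5, 0.5, 4.3]
opening: 0.205
grasp_force: 30.0
```

Emit:
jog_arm(
  delta_pos=[
    [0,0,-0.1],
    [0,0,-0.1],
    [0,0,-0.1],
  ],
  turn=[0,0,0],
  grip=[1,1,1],
)

```text
time_s: 23.9
position: [0.5131, -0.2161, 0.0185]
tcp_rot: [[0.968, -0.252, -0.0], [-0.252, -0.968, 0.0], [-0.0, -0.0, -1.0]]
force: [-2.4, 0.6, 4.8]
opening: 0.204
grasp_force: 30.0
```

Emit:
jog_arm(
  delta_pos=[
    [-0.06,0.0,0],
    [-0.06,0.0,-0.1],
    [-0.06,0.0,-0.1],
    [-0.06,0.0,-0.1],
  ],
  turn=[0,0,0,0],
  grip=[1,1,1,1],
)

```text
time_s: 24.4
position: [0.5128, -0.2163, 0.017]
tcp_rot: [[0.968, -0.252, 0.0], [-0.252, -0.968, -0.0], [0.0, 0.0, -1.0]]
force: [-2.0, 0.0, 2.1]
opening: 0.201
grasp_force: 30.0
```

Emit:
jog_arm(
  delta_pos=[
    [0,0,-0.1],
    [0,0,-0.15],
    [0,0,-0.15],
  ],
  turn=[0,0,0],
  grip=[1,1,1],
)

```text
time_s: 24.78
position: [0.5127, -0.2162, 0.0156]
tcp_rot: [[0.968, -0.252, -0.0], [-0.252, -0.968, -0.0], [-0.0, 0.0, -1.0]]
force: [-0.3, -0.3, 2.7]
opening: 0.204
grasp_force: 30.0
```

Emit:
jog_arm(
  delta_pos=[
    [0,0,-0.1],
    [0,0,-0.2],
    [0,0,-0.3],
    [0,0,-0.3],
  ],
  turn=[0,0,0,0],
  grip=[1,1,1,1],
)

```text
time_s: 25.28
position: [0.5127, -0.2162, 0.0125]
tcp_rot: [[0.968, -0.252, -0.0], [-0.252, -0.968, 0.0], [-0.0, -0.0, -1.0]]
force: [-1.5, -0.6, 1.9]
opening: 0.202
grasp_force: 30.0
```

Emit:
jog_arm(
  delta_pos=[
    [0,0,-0.1],
    [0,0,-0.2],
    [0,0,-0.2],
  ],
  turn=[0,0,0],
  grip=[1,1,1],
)

```text
time_s: 25.65
position: [0.5128, -0.2162, 0.0106]
tcp_rot: [[0.968, -0.252, 0.0], [-0.252, -0.968, -0.0], [0.0, 0.0, -1.0]]
force: [-0.5, -0.5, 1.7]
opening: 0.201
grasp_force: 30.0
```

Emit:
jog_arm(
  delta_pos=[
    [0,0,-0.1],
    [0,0,-0.2],
    [0,0,-0.3],
    [0,0,-0.4],
    [0,0,-0.4],
  ],
  turn=[0,0,0,0,0],
  grip=[1,1,1,1,1],
)

```text
time_s: 26.28
position: [0.5124, -0.2159, 0.0058]
tcp_rot: [[0.968, -0.252, -0.001], [-0.252, -0.968, 0.001], [-0.001, -0.0, -1.0]]
force: [0.1, -1.8, -5.5]
opening: 0.203
grasp_force: 30.0
```

Emit:
jog_arm(
  delta_pos=[
    [0,0,-0.1],
    [0,0,-0.2],
    [0,0,-0.3],
    [0,0,-0.3],
  ],
  turn=[0,0,0,0],
  grip=[1,1,1,1],
)

```text
time_s: 26.78
position: [0.5126, -0.2159, 0.0036]
tcp_rot: [[0.968, -0.251, -0.0], [-0.251, -0.968, 0.0], [-0.0, -0.0, -1.0]]
force: [-0.9, 0.3, -1.6]
opening: 0.206
grasp_force: 30.0
```

The head popped past the bumps. Now to the base.

Emit:
jog_arm(
  delta_pos=[
    [0,0,-0.1],
    [0,0,-0.2],
    [0,0,-0.2],
  ],
  turn=[0,0,0],
  grip=[1,1,1],
)

```text
time_s: 27.15
position: [0.5131, -0.2164, 0.002]
tcp_rot: [[0.968, -0.252, 0.001], [-0.252, -0.968, -0.0], [0.001, 0.0, -1.0]]
force: [0.5, 0.4, 0.5]
opening: 0.203
grasp_force: 30.0
```

Emit:
jog_arm(
  delta_pos=[
    [0,0,-0.08],
    [0,0,-0.08],
    [0,0,-0.08],
  ],
  turn=[0,0,0],
  grip=[1,1,1],
)

```text
time_s: 27.52
position: [0.5131, -0.2164, 0.002]
tcp_rot: [[0.968, -0.251, 0.001], [-0.251, -0.968, -0.001], [0.001, 0.0, -1.0]]
force: [-1.5, 0.1, 6.6]
opening: 0.208
grasp_force: 30.0
```

Bottomed as expected at 8 N. I'll ease off, release and retreat upward.

Emit:
jog_arm(
  delta_pos=[
    [0,0,-0.05],
    [0,0,-0.05],
    [0,0,0.12],
    [0,0,0.12],
    [0,0,0.12],
    [0,0,0.12],
    [0,0,0.12],
    [0,0,0.12],
  ],
  turn=[0,0,0,0,0,0,0,0],
  grip=[1,1,1,1,0.7,0.6,0.6,0.6],
)

```text
time_s: 28.52
position: [0.5127, -0.2162, 0.0021]
tcp_rot: [[0.968, -0.252, -0.0], [-0.252, -0.968, 0.0], [-0.0, -0.0, -1.0]]
force: [-0.5, -0.6, 0.5]
opening: 0.391
grasp_force: 0.0
```

Emit:
jog_arm(
  delta_pos=[
    [0,0,1],
    [0,0,2],
    [0,0,3],
    [0,0,3],
    [0,0,3],
    [0,0,3],
    [0,0,3],
    [0,0,3],
  ],
  turn=[0,0,0,0,0,0,0,0],
  grip=[0.6,0.6,0.6,0.8,1,1,1,1],
)

```text
time_s: 29.52
position: [0.5126, -0.2161, 0.0319]
tcp_rot: [[0.968, -0.252, -0.0], [-0.252, -0.968, 0.0], [-0.0, -0.0, -1.0]]
force: [-0.1, 0.5, -0.5]
opening: 0.013
grasp_force: 0.0
```

Released. A light touch on the handle's top with shut fingers will check that it's home: contact is expected at TCP z of about 0.0218, at the front and the rear.

Emit:
jog_arm(
  delta_pos=[
    [0,0,-0.5],
    [0,0,-0.8],
    [0,0,-0.9],
    [0,0,-1.0],
    [0,0,-1.1],
    [0,0,-1.1],
  ],
  turn=[0,0,0,0,0,0],
  grip=[1,1,1,1,1,1],
)

```text
time_s: 30.28
position: [0.5128, -0.2162, 0.0216]
tcp_rot: [[0.968, -0.251, 0.0], [-0.251, -0.968, -0.0], [0.0, 0.0, -1.0]]
force: [-1.2, 0.7, 3.2]
opening: 0.008
grasp_force: 2.1
```

Emit:
jog_arm(
  delta_pos=[
    [0,0,1],
    [-2,0.5,1],
    [-4.6,1.2,1],
    [-4.6,1.2,1],
    [-4.6,1.2,0.3],
    [-4.6,1.2,0.1],
    [-4.6,1.2,0],
    [-4.6,1.2,0],
  ],
  turn=[0,0,0,0,0,0,0,0],
  grip=[1,1,1,1,1,1,1,1],
)

```text
time_s: 31.28
position: [0.4677, -0.2048, 0.0214]
tcp_rot: [[0.968, -0.251, 0.001], [-0.251, -0.968, -0.001], [0.002, 0.001, -1.0]]
force: [0.7, 0.8, 4.1]
opening: 0.001
grasp_force: 1.7
```

The handle is flat and at the right height at both ends. I'll retreat and hand in.

Emit:
jog_arm(
  delta_pos=[
    [0,0,2],
    [0,0,6],
    [0,0,11],
    [0,0,15],
    [0,0,15],
    [0,0,15],
    [0,0,15],
  ],
  turn=[0,0,0,0,0,0,0],
  grip=[1,1,1,1,1,1,1],
)

```text
time_s: 32.15
position: [0.4657, -0.2034, 0.1695]
tcp_rot: [[0.968, -0.252, -0.003], [-0.252, -0.968, 0.002], [-0.003, -0.001, -1.0]]
force: [0.4, 0.3, 0.5]
opening: 0.005
grasp_force: 0.0
```

```bash
python3 -c "
from h import *
print(hand_in())"
```

```text
the job is handed in; nothing more can be done
None
```

The opener is on the stand, pressed past the bumps and, by a light touch at both ends of its handle, sitting flat on the base and released; the job was handed in at about 32 s with stand-force readings no higher than about 8 N, and the judge's verdict was not shown.

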